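# Make up the fittings kit for the next pipe spool

### The arm

A 6-joint arm with a two-finger parallel gripper is mounted at the origin on the work surface. World frame = base frame: x ahead of the robot, y to its left, z up, the work surface at z = 0. Lengths are in m, angles in degrees, forces in N, time in s.
With the tool pointing down it reaches from about 0.275 to 0.725 m from the base axis. Payload 15.9 kg.
Tool frame: the origin (TCP) lies between the finger pads; the fingertips stand 17 mm ahead of it and the grasp point (between the pads) lies 2 mm behind it (bot.tip_extent is the z of the fingertips in the tool frame, in m); z points along the fingers, x is the direction in which the jaws open and shut, and the axes are right-handed (so a half turn about z gives the same grasp; the last joint's range is limited). The gripper opens to 85 mm and grips with 20 to 120 N. Pads are 22 mm wide; open, the fingers measure 114 mm over their backs; the gripper's body (76 mm by 85 mm) begins 54 mm behind the grasp point. The pads swing forward as they close: fully open they stand 13 mm farther back than shut.
Start: joints at [-73.281, 12.198, -1.971, 75.831, 0, 90], TCP at [0.144, -0.479, 0.248] pointing down, gripper open.
Joint ranges: [-170.91, 170.91], [-42.67, 98.43], [-65.05, 77.54], [-120.47, 116.71], [-90, 82.35], [-180, 180]. Speed limits (degrees/s): [108.29, 108.29, 136.94, 147.25, 180, 180].

### API

Orientations are given as [roll, pitch, yaw] about the fixed x, y, z axes, in that order (R = Rz(yaw) Ry(pitch) Rx(roll)).
In Python, from workcell import bot, camera, calibration gives the robot as it stands.
- The arm moves only by the tool arm_command, never from a script. Its argument "commands" is a list of rows, each a list of 3 entries, a list of its own where there are three numbers: the shift along the tool's x, y, z in units of 25 mm (1.0 is 25 mm), then the turn, a rotation vector about the tool's x, y, z in units of 6 degrees (1.0 is 6 degrees), then the opening in per cent of the stroke, from 0 (shut) to 100 (fully open). In form: [[[x, y, z], [wx, wy, wz], grip], ...]. A call has 1 to 12 rows; each row is the pose to reach, as a shift and turn from the pose commanded when the call began, along the tool's axes at that moment; what a row does not reach only later rows make up. A row lasts 1/12 s, in which the tool goes at most 41.7 mm and 7.16 degrees, less where a joint would pass 70% of its speed; a pose out of reach is approached as far as the arm can. A call with a gripper value outside its range is refused whole. The fingers move at their own pace and stop on an object; "squeeze" is the grip in N (left out, the last holds). Time passes only in rows, so rows that repeat a pose let the fingers close. It gives the time, the measured TCP pose, the force and the opening at its end, in the units of the state.
- bot.get_state(): the state, without advancing time (a new reading comes with each control period).
- camera(name): name is "scene" or "top" or "wrist"; returns (picture, depth): 480x640x3 uint8, red, green, blue; 480x640 float32, m along the optical axis (not along the pixel's ray), 0 where there is no reading.
- calibration(name): a dict with "fx", "fy", "cx", "cy" (pixels), "R" (3x3) and "t" (3): a world point X has camera coordinates R X + t. Camera axes: x right, y down, z forward; pixel columns grow to the right and rows downward; lengths in m; the calibration is good to about 2 mm. A picture is of the moment at which its call begins: read the wrist's pose just before it. calibration takes no time and is no camera call; for the wrist camera it gives the pose at the moment of the call.
- bot.hand_in(): hands the job in, once; it reports no verdict.
The state is a dict: "time_s": time; "q": joint angles; "qd": joint speeds; "joint_efforts": joint torques, N m; "tcp_pos": TCP position; "tool_rot": TCP orientation; "ft_force": force on the tool from outside, world axes, zero at the start; "wrist_torque": the same for the moment, N m; "gripper_width": finger opening in m.
Only numpy, scipy, OpenCV 4.12 (cv2) and the standard library are available. Lean on these libraries where they do the work, as an engineer would, in place of code of your own. Each camera call takes 0.05 s, during which the arm holds its last target. There are 200 camera calls.

### The job

Make up the kit for the next pipe spool in the divided tray: the welding-neck flange (tall tapered neck) into the large square compartment neck up, the tapering reducer into the small square one standing on its large end, and the 90-degree elbow and the equal tee (branch as thick as its run) lying flat in the two oblong ones, one in each, whichever you like. Set each part down flat on the tray's floor without dropping it, so that the bevelled weld ends are not chipped. Leave the look-alikes (45-degree elbow, tee with the thin branch, straight pipe stub, flange without a neck) where they lie.

Things in the scene. Friction and masses are not known exactly. Their poses are not given: they have to be found in the camera images.
- kit_tray: square grey sheet-steel tray, 237 mm, fixed, any yaw; floor 3 mm thick, walls 3 mm, their tops 22 mm above the table. Origin: centre of underside, z up. Off-centre dividers make 4 compartments; in its frame (x, y, mm): large square 134x134, centre (-48.5,-48.5); small square 94x94, centre (68.5,68.5); oblong 134 (x) by 94 (y), centre (-48.5,68.5); oblong 94 (x) by 134 (y), centre (68.5,-48.5)
- elbow90: 90-degree pipe elbow, dark steel, bright ends, lying flat, 33.4 mm thick and high, centre-line radius 38 mm. Origin: on the table under the middle of the bend's centre line; z up, x to the outside of the bend. Spans x -23 to +17, y -39 to +39 mm (ends at y +-27, x -11). Pinched at the origin along x: 33.4 mm wide. 0.17 kg
- tee_equal: equal pipe tee, dark steel, bright ends, lying flat, 33.4 mm high: branch as thick as the run (33.4 mm). Origin: on the table under the crossing of the axes; z up; run along y, -38 to +38 mm; branch to +x, ending at x = 38. Spans x -17 to +38: pinched along x (back of run to branch end) at x = 10.5 it is 54.7 mm wide. 0.30 kg
- reducer: concentric pipe reducer, dark steel, standing on its large end, 51 mm tall: 33.4 mm diameter up to 18 mm height, then a cone, then 21.3 mm diameter from 36 mm height to the top (top 3 mm bevelled and bright, 19 mm; dark bore). Origin: centre of underside, z up. 0.15 kg
- flange_neck: welding-neck flange, bright machined steel, neck up, 47 mm tall: disc of 90 mm diameter, 11 mm thick, four dark bolt holes, tall tapered neck, 30 mm diameter at the disc, 21.3 mm from 30 mm height to the top (top 3 mm bevelled, 19 mm). Origin: centre of underside, z up. 0.52 kg
- elbow45: look-alike, not wanted: 45-degree pipe elbow, same steel and 33.4 mm thickness as the 90-degree one but half as bent, about 53 mm long, lying flat. Origin: on the table under the middle of the bend's centre line, z up, x to the outside of the bend
- tee_reducing: look-alike, not wanted: reducing pipe tee, run 76 mm long, 33.4 mm thick along y, but a thin branch (21.3 mm) to +x, ending 38 mm from the run's axis, leaning down to the table. Origin: on the table under the middle of the run
- stub: look-alike, not wanted: straight piece of pipe, dark steel, standing upright, 33.4 mm diameter over its whole height of 51 mm. Origin: centre of underside, z up
- flange_slip: look-alike, not wanted: slip-on flange, bright machined steel, disc of 90 mm diameter, 11 mm thick, four dark bolt holes, but only a low ring of 36 mm diameter in the middle, 16 mm high in all, with a wide bore. Origin: centre of underside, z up

How it is judged (in metres and radians):
At the end, for the whole second after the job is handed in: Flange in the large square, reducer in the small square, elbow and tee one in each oblong compartment: origin inside the compartment, underside within 4 mm of the tray floor, level as found within 0.12 rad, at rest, released. No look-alike moved over 30 mm (x of flange_neck in the frame of kit_tray between -0.1155 and 0.0185 m and y of flange_neck in the frame of kit_tray between -0.1155 and 0.0185 m and x of reducer in the frame of kit_tray between 0.0215 and 0.1155 m and y of reducer in the frame of kit_tray between 0.0215 and 0.1155 m and ((x of elbow90 in the frame of kit_tray between -0.1155 and 0.0185 m and y of elbow90 in the frame of kit_tray between 0.0215 and 0.1155 m and x of tee_equal in the frame of kit_tray between 0.0215 and 0.1155 m and y of tee_equal in the frame of kit_tray between -0.1155 and 0.0185 m) or (x of elbow90 in the frame of kit_tray between 0.0215 and 0.1155 m and y of elbow90 in the frame of kit_tray between -0.1155 and 0.0185 m and x of tee_equal in the frame of kit_tray between -0.1155 and 0.0185 m and y of tee_equal in the frame of kit_tray between 0.0215 and 0.1155 m)) and z of each of elbow90, tee_equal, reducer, flange_neck in the frame of kit_tray below 0.007 m and angle between each of elbow90, tee_equal, reducer, flange_neck's own z axis and vertical below 0.12 rad and linear speed of each of elbow90, tee_equal, reducer, flange_neck below 0.02 m/s and contact force between each of elbow90, tee_equal, reducer, flange_neck and the fingers below 0.05 N and distance of each of elbow45, tee_reducing, stub, flange_slip from where it was at the start of the episode below 0.03 m); the robot touches nothing.
It fails at once if the 90-degree elbow is dropped (falls or flies free of the fingers at over 0.7 m/s) (contact force between elbow90 and the fingers below 0.01 N and linear speed of elbow90 above 0.7 m/s).
It fails at once if the equal tee is dropped (falls or flies free of the fingers at over 0.7 m/s) (contact force between tee_equal and the fingers below 0.01 N and linear speed of tee_equal above 0.7 m/s).
It fails at once if the reducer is dropped (falls or flies free of the fingers at over 0.7 m/s) (contact force between reducer and the fingers below 0.01 N and linear speed of reducer above 0.7 m/s).
It fails at once if the welding-neck flange is dropped (falls or flies free of the fingers at over 0.7 m/s) (contact force between flange_neck and the fingers below 0.01 N and linear speed of flange_neck above 0.7 m/s).
It fails at once if a look-alike is moved more than 30 mm (distance of any of elbow45, tee_reducing, stub, flange_slip from where it was at the start of the episode above 0.03 m).
It also fails if it takes over 122 s, if anything falls off the work surface, if the arm or the gripper's body presses on something with over 40 N, if the wrist force passes 120 N, or if a joint passes its speed limit or range.

## Working session

There is one attempt and no reset: what is moved stays moved. The work goes in short steps, Python scripts to look and compute and a tool call to move; the robot and the scene stay as the last step left them, time stands still between calls to the robot, and variables do not carry over. Pictures are saved under pics/ and viewed, about 12 in all and at most 16, crops included, and the job is handed in when it is done.

Besides the shell and the picture viewer there is one more tool, called after "Call:" in YAML: its name, and indented under it one key for each argument. arm_command: Moves the arm, as the interface text tells. Its arguments: {"type":"object","properties":{"commands":{"type":"array","items":{"type":"array"}},"squeeze":{"type":"number"}},"required":["commands"]}

```bash
ls; mkdir -p pics
python3 - <<'E'
from workcell import bot, camera, calibration
import cv2, numpy as np
print(bot.get_state())
for n in ("top","scene"):
    c=calibration(n); print(n,c)
    im,d=camera(n); np.savez(f"{n}0.npz",im=im,d=d); cv2.imwrite(f"pics/{n}0.png",im[...,::-1])
E
```

```text
pics
{'time_s': 0.0, 'q': array([-7.32821513e+01,  1.22248260e+01, -2.00768843e+00,  7.58310516e+01,
       -1.88833684e-04,  8.99991216e+01]), 'qd': array([ 0.01807935, -0.01233071,  0.01317866,  0.02862438,  0.04085367,
        0.00587927]), 'joint_efforts': array([ 3.19021521e-03, -6.86160994e+01,  4.87113404e+01,  1.74799841e-02,
        1.61179400e-04,  1.10387919e-05]), 'tcp_pos': array([ 0.14373803, -0.47856552,  0.24781977]), 'tool_rot': array([ 1.79999812e+02,  6.35660334e-02, -7.32812729e+01]), 'ft_force': array([0.55986983, 0.02523517, 0.16005852]), 'wrist_torque': array([ 0.0284765 ,  0.00868687, -0.02263873]), 'gripper_width': 0.08533577535567295}
top {'fx': 466.8067658754349, 'fy': 466.8067658754349, 'cx': 322.95519777356856, 'cy': 234.59284640892267, 'R': array([[-0.00963674, -0.99993724, -0.00571416],
       [-0.98496738,  0.01047778, -0.17242238],
       [ 0.17247143,  0.00396667, -0.98500653]]), 't': array([-0.06625654,  0.55531494,  0.80089603])}
scene {'fx': 586.1007051084541, 'fy': 586.1007051084541, 'cx': 321.6240811961468, 'cy': 238.29037016677952, 'R': array([[-0.04028569,  0.99916764, -0.00640997],
       [ 0.85699225,  0.03125338, -0.51438071],
       [-0.51375223, -0.02621548, -0.85753799]]), 't': array([ 0.07517229, -0.43130182,  1.32150671])}
```

View pics/top0.png

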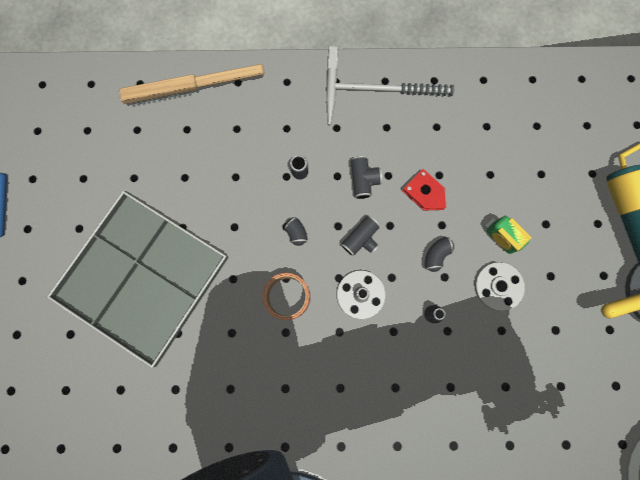

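View pics/scene0.png

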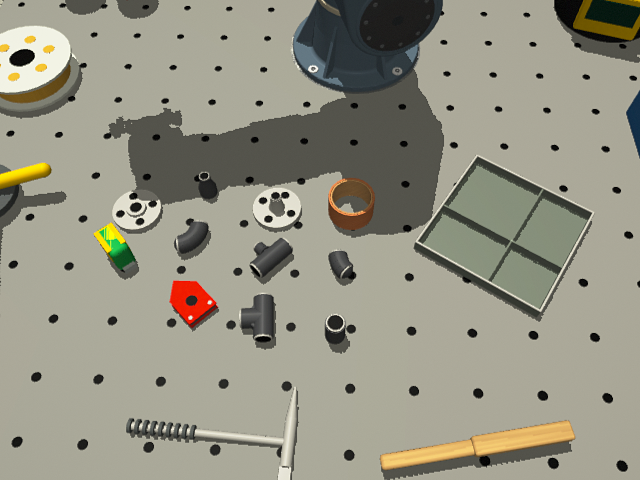

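The top view shows the tray on the left, with its small square up at (125,225) and its large square down at (150,310). The wanted parts are:
- neck flange (362,294)
- reducer (434,313)
- equal tee (363,177)
- 90° elbow (438,252)

The look-alikes are the slip-on flange (500,286), stub (298,165), thin-branch tee (360,236) and 45° elbow (295,231). The scene view agrees.

```bash
cat > h.py <<'E'
import numpy as np, cv2
from workcell import bot, camera, calibration
def cloud(d,c):
    v,u=np.mgrid[:d.shape[0],:d.shape[1]]
    P=np.stack([(u-c["cx"])/c["fx"]*d,(v-c["cy"])/c["fy"]*d,d],-1)
    W=(P-c["t"])@c["R"]; W[d<=0]=np.nan
    return W
def proj(X,c):
    p=c["R"]@np.array(X)+c["t"]; return np.array([c["fx"]*p[0]/p[2]+c["cx"],c["fy"]*p[1]/p[2]+c["cy"]])
def ray(u,v,z,c):
    r=c["R"].T@np.array([(u-c["cx"])/c["fx"],(v-c["cy"])/c["fy"],1.]); o=-c["R"].T@c["t"]
    return o+r*(z-o[2])/r[2]
E
python3 - <<'E'
from h import *
print(bot.tip_extent)
seeds={}
for n in ("top","scene"):
    f=np.load(n+"0.npz"); c=calibration(n); W=cloud(f["d"],c); z=W[...,2]
    g=(f["d"]>0)&(abs(z)<.02)&(np.hypot(W[...,0]-.45,W[...,1])<.4)
    print(n,"table z med/std",np.nanmedian(z[g]),np.std(z[g]))
    m=((z>.006)&(z<.09)&(W[...,0]>.2)&(W[...,0]<.85)&(abs(W[...,1])<.5)).astype(np.uint8)
    k,L,S,C=cv2.connectedComponentsWithStats(m)
    for i in range(1,k):
        if S[i,4]<150: continue
        P=W[L==i]; r=cv2.minAreaRect((P[:,:2]*1000).astype(np.float32))
        print(n,C[i].round(),S[i,4],"zmax %.1f"%(np.percentile(P[:,2],98)*1000),"rect",np.round(r[0],1),np.round(r[1],1),round(r[2],1))
E
```

```text
0.017
top table z med/std 0.00047587343449278146 0.003217293005986908
top [147.  94.] 734 zmax 41.3 rect [839.4 256.9] [ 24.3 133.4] 1.8
top [437.  92.] 152 zmax 23.4 rect [ 845.3 -299.2] [ 9.3 66. ] 0.1
top [330. 104.] 215 zmax 20.6 rect [816.5 -88.3] [16.1 66.7] 89.4
top [298. 166.] 352 zmax 54.0 rect [690.3 -26.1] [33.1 33. ] 2.2
top [363. 177.] 916 zmax 35.6 rect [ 672.3 -155.2] [77.8 54.9] 4.4
top [426. 191.] 1060 zmax 21.3 rect [ 639.3 -274.3] [82.8 58. ] 46.1
top [129. 278.] 3197 zmax 26.7 rect [484.7 274.3] [240.5 239. ] 57.5
top [295. 231.] 443 zmax 35.4 rect [565.9 -19.8] [52.4 33.7] 26.3
top [361. 237.] 863 zmax 35.6 rect [ 550.6 -148.8] [55.6 77. ] 47.5
top [507. 234.] 1101 zmax 60.4 rect [ 556.5 -409.7] [73.1 37.2] 41.3
top [438. 254.] 653 zmax 35.3 rect [ 521.9 -284.8] [37.8 72.3] 53.5
top [499. 286.] 1848 zmax 17.7 rect [ 461.  -398.5] [89. 89.] 76.7
top [360. 294.] 1820 zmax 47.6 rect [ 448.8 -140.5] [87.7 88.6] 89.5
top [284. 295.] 703 zmax 50.5 rect [444.9  -3.7] [82.9 81.5] 89.8
top [434. 314.] 282 zmax 53.5 rect [ 411.5 -270.9] [27.9 31.7] 80.5
scene table z med/s
[... 322 characters left out ...]
 80.4
scene [136. 210.] 1594 zmax 18.4 rect [ 461.8 -399.8] [91.9 88.5] 34.9
scene [191. 237.] 706 zmax 36.5 rect [ 522.5 -284.9] [36.2 72.9] 55.7
scene [115. 247.] 1056 zmax 61.5 rect [ 557.5 -409.8] [72.7 36.2] 42.0
scene [269. 256.] 982 zmax 35.6 rect [ 550.3 -149.1] [57.1 77.9] 45.8
scene [340. 264.] 520 zmax 35.6 rect [567.4 -20. ] [54.3 34.6] 23.0
scene [190. 300.] 1318 zmax 21.7 rect [ 640.2 -273.7] [83.2 56.2] 46.5
scene [259. 318.] 1238 zmax 35.8 rect [ 672.1 -155.4] [77.4 55.2] 4.6
scene [335. 328.] 514 zmax 54.6 rect [690.1 -26. ] [33.5 31.8] 2.9
scene [292. 413.] 371 zmax 20.4 rect [816.1 -87.5] [17.7 67.2] 87.1
scene [541. 431.] 868 zmax 41.2 rect [837.4 258.7] [ 26.  130.4] 0.8
```

Run:
```python
from h import *
cen=np.array([.484,.2736]); a=np.radians(-32.4); R=np.array([[np.cos(a),-np.sin(a)],[np.sin(a),np.cos(a)]])
for n in ("top","scene"):
    f=np.load(n+"0.npz"); W=cloud(f["d"],calibration(n)); im=f["im"]
    near=lambda x,y,r,z0,z1: W[(np.hypot(W[...,0]-x,W[...,1]-y)<r)&(W[...,2]>z0)&(W[...,2]<z1)]
    for nm,x,y in (("red",.4115,-.272),("flange",.4486,-.1406),("stub",.69,-.026)):
        top=near(x,y,.03,.042 if nm!="flange" else .035,.07); mid=near(x,y,.035,.012,.03)
        print(n,nm,"top",len(top),np.round([top.mean(0)*1e3,np.ptp(top,0)*1e3],1).tolist(),"mid rng",(np.c_[mid.min(0),mid.max(0)]*1e3)[:2].round(1).tolist())
    for nm,x,y,t,zs in (("elb",.5222,-.2849,54.5,.006),("tee",.6722,-.1553,-85.5,.006)):
        P=near(x,y,.05,zs,.05); e=np.radians(t); q=(P[:,:2]-[x,y])@np.array([[np.cos(e),-np.sin(e)],[np.sin(e),np.cos(e)]])*1e3
        print(n,nm,"x rng",np.percentile(q[:,0],[.5,99.5]).round(1),"y",np.percentile(q[:,1],[.5,99.5]).round(1), "z98",np.percentile(P[:,2],98)*1e3)
        for b in range(-35,36,10):
            s=q[abs(q[:,1]-b)<5]
            print("   y",b,len(s),s[:,0].min().round(1) if len(s) else'',s[:,0].max().round(1) if len(s) else'')
    q=((W[...,:2]-cen)@R)*1e3; z=W[...,2]*1e3
    for nm,x,y in (("L",-48,-48),("S",68,68),("A",-48,68),("B",68,-48)):
        m=(abs(q[...,0]-x)<25)&(abs(q[...,1]-y)<25)&(z<40); print(n,nm,"floor",np.nanmedian(z[m]).round(1))
    w=(z>14)&(z<32); 
    d1=w&(abs(q[...,0]-20)<12)&(abs(q[...,1])<100)&(abs(q[...,1]-20)>15); d2=w&(abs(q[...,1]-20)<12)&(abs(q[...,0])<100)&(abs(q[...,0]-20)>15)
    print(n,"divs",q[d1][:,0].mean(),q[d2][:,1].mean(),np.polyfit(q[d1][:,1],q[d1][:,0],1)[0]*57.3,np.polyfit(q[d2][:,0],q[d2][:,1],1)[0]*57.3)
```

```text
top red top 120 [[411.1, -272.4, 50.2], [19.2, 20.3, 12.4]] mid rng [[396.1, 426.7], [-286.7, -256.9]]
top flange top 115 [[447.8, -139.6, 46.6], [19.6, 19.9, 13.4]] mid rng [[415.3, 483.5], [-174.5, -107.6]]
top stub top 259 [[689.0, -26.3, 50.5], [32.8, 32.0, 13.7]] mid rng [[674.0, 691.4], [-42.6, -10.1]]
top elb x rng [-18.6  18.3] y [-33.4  35.4] z98 35.290364146061194
   y -35 20 -14.4 8.1
   y -25 73 -18.3 14.1
   y -15 103 -19.3 17.4
   y -5 101 -15.0 18.7
   y 5 98 -14.4 18.3
   y 15 104 -17.8 17.5
   y 25 104 -18.6 14.0
   y 35 50 -14.3 9.3
top tee x rng [-27.3  26.6] y [-38.5  37.9] z98 35.57285520373847
   y -35 115 -26.3 4.9
   y -25 91 -27.3 5.4
   y -15 148 -27.1 26.8
   y -5 161 -27.6 27.3
   y 5 142 -26.7 27.0
   y 15 108 -27.2 25.7
   y 25 85 -26.8 4.6
   y 35 66 -27.5 5.3
top L floor 3.3
top S floor 3.4
top A floor 3.5
top B floor 3.5
top divs 20.95882330950714 20.14367761828383 0.0340131833121933 -0.0748328473758659
scene red top 114 [[413.7, -273.7, 50.2], [21.3, 19.4, 13.5]] mid rng [[400.7, 428.9], [-292.2, -257.8]]
scene flange top 124 [[450.6, -140.6, 45.2], [22.6, 20.1, 15.9]] mid rng [[415.1, 482.9], [-174.2, -106.1]]
scene stub top 354 [[691.9, -26.2, 50.7], [33.8, 31.9, 14.5]] mid rng [[694.4, 706.9], [-41.6, -10.7]]
scene elb x rng [-15.9  17.8] y [-35.9  33.9] z98 36.514772563663065
   y -35 61 -12.4 9.3
   y -25 115 -17.5 15.4
   y -15 118 -15.9 16.9
   y -5 105 -12.1 18.0
   y 5 106 -14.4 18.2
   y 15 103 -18.2 16.6
   y 25 81 -12.1 14.3
   y 35 17 -7.8 6.8
scene tee x rng [-27.2  27.3] y [-37.9  38.3] z98 35.839099026348514
   y -35 78 -26.0 6.2
   y -25 111 -25.8 6.2
   y -15 126 -25.9 26.2
   y -5 174 -26.1 27.7
   y 5 212 -26.0 27.3
   y 15 223 -27.2 27.7
   y 25 121 -27.5 4.6
   y 35 193 -27.3 5.1
scene L floor 3.7
scene S floor 3.4
scene A floor 3.6
scene B floor 3.5
scene divs 20.519628350298753 19.26058592768179 -0.11205515299136244 0.0385324034395952
```

```bash
cat >> h.py <<'E'
def go(x,y,z,yaw):
    """shift/turn units from current pose to target (mm, deg), tool down"""
    from scipy.spatial.transform import Rotation as Ro
    s=bot.get_state(); R0=Ro.from_euler("xyz",s["tool_rot"],degrees=True); R1=Ro.from_euler("xyz",[180,0,yaw],degrees=True)
    sh=R0.inv().apply(np.array([x,y,z])/1e3-s["tcp_pos"])/.025; tu=(R0.inv()*R1).as_rotvec(degrees=True)/6
    print("t",round(s["time_s"],2),"shift",sh.round(2).tolist(),"turn",tu.round(2).tolist(),"w",round(s["gripper_width"]*1e3,1),"F",np.round(s["ft_force"],1))
E
python3 -c "
from h import *
go(412.3,-273,130,-32.4)"
```

```text
t 0.1 shift [-4.78, -12.65, 4.72] turn [-0.0, 0.01, -6.81] w 85.3 F [0.  0.1 0.5]
```

Call:
arm_command:
  commands:
    - [[-4.78,-12.65,4.72],[0,0,-6.81],60]
    - [[-4.78,-12.65,4.72],[0,0,-6.81],60]
    - [[-4.78,-12.65,4.72],[0,0,-6.81],60]
    - [[-4.78,-12.65,4.72],[0,0,-6.81],60]
    - [[-4.78,-12.65,4.72],[0,0,-6.81],60]
    - [[-4.78,-12.65,4.72],[0,0,-6.81],60]
    - [[-4.78,-12.65,4.72],[0,0,-6.81],60]
    - [[-4.78,-12.65,4.72],[0,0,-6.81],60]
    - [[-4.78,-12.65,4.72],[0,0,-6.81],60]
    - [[-4.78,-12.65,4.72],[0,0,-6.81],60]
    - [[-4.78,-12.65,4.72],[0,0,-6.81],60]
    - [[-4.78,-12.65,4.72],[0,0,-6.81],60]
  squeeze: 40

```text
time_s: 1.1
tcp_pos: [0.412, -0.2735, 0.1303]
tool_rot: [180.0, 0.0, -32.4]
ft_force: [-0.3, -0.2, -0.3]
gripper_width: 0.0513
```

Run:
```python
from h import *
go(412.3,-273,23,-32.4)
c=calibration("scene"); im,d=camera("scene"); W=cloud(d,c); t=bot.get_state()["tcp_pos"]
m=(np.hypot(W[...,0]-t[0],W[...,1]-t[1])<.06)&(W[...,2]>.07)&(W[...,2]<.2)
P=W[m]; print("tips z",np.percentile(P[:,2],[0,1,2,5]).round(4))
u,v=proj(t,c).astype(int); print(u,v)
cw=calibration("wrist"); iw,dw=camera("wrist")
a=im[max(v-120,0):v+120,max(u-160,0):u+160]; a=cv2.resize(a,(640,480),interpolation=cv2.INTER_CUBIC)
cv2.imwrite("pics/a.png",np.hstack([cv2.resize(a,(400,300)),cv2.resize(iw,(400,300))])[...,::-1])
```

```text
t 1.1 shift [0.0, -0.03, 4.29] turn [0.0, 0.0, -0.0] w 51.3 F [-0.3 -0.2 -0.3]
tips z [0.1151 0.1215 0.1223 0.1272]
195 148
```

View pics/a.png

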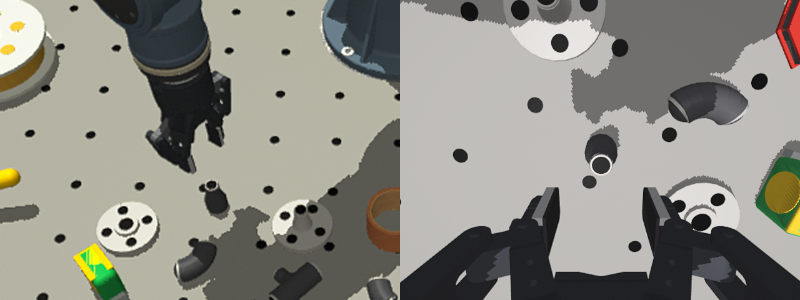

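Run:
```python
from h import *
c=calibration("wrist"); print(proj([.4123,-.273,.051],c), ray(322,264,.051,c))
go(412.3,-273,19,-32.4)
```

```text
[319.61012386 258.6925522 ] [ 0.41175303 -0.2762801   0.051     ]
t 1.2 shift [-0.01, -0.05, 4.46] turn [0.0, -0.0, -0.02] w 51.2 F [ 0.1  0.6 -0.2]
```

The picture shows the open fingers above the reducer (601,165). The wrist-camera ray agrees within 3 mm, so I'm descending.

Call:
arm_command:
  commands:
    - [[0,0.03,2],[0,0,0],60]
    - [[0,0.03,3],[0,0,0],60]
    - [[0,0.03,3.6],[0,0,0],60]
    - [[0,0.03,4.1],[0,0,0],60]
    - [[0,0.03,4.45],[0,0,0],60]
    - [[0,0.03,4.45],[0,0,0],60]
    - [[0,0.03,4.45],[0,0,0],20]
    - [[0,0.03,4.45],[0,0,0],20]
    - [[0,0.03,4.45],[0,0,0],20]
    - [[0,0.03,4.45],[0,0,0],20]
    - [[0,0.03,4.45],[0,0,0],20]
    - [[0,0.03,4.45],[0,0,0],20]
  squeeze: 40

```text
time_s: 2.2
tcp_pos: [0.4124, -0.2747, 0.0201]
tool_rot: [180.0, -0.1, -32.4]
ft_force: [-3.3, -1.0, 8.9]
gripper_width: 0.0316
```

Call:
arm_command:
  commands:
    - [[0,0,-0.3],[0,0,0],20]
    - [[0,0,-0.8],[0,0,0],20]
    - [[0,0,-1.6],[0,0,0],20]
    - [[0,0,-2.6],[0,0,0],20]
    - [[0,0,-3.6],[0,0,0],20]
    - [[0,0,-4.6],[0,0,0],20]
    - [[0,0,-5],[0,0,0],20]
    - [[0,0,-5],[0,0,0],20]

```text
time_s: 2.87
tcp_pos: [0.4132, -0.2748, 0.1467]
tool_rot: [-180.0, -0.3, -32.4]
ft_force: [-0.4, -0.6, -0.9]
gripper_width: 0.0315
```

Run:
```python
from h import *
go(578,294.5,100,-32.4)
iw,dw=camera("wrist"); cv2.imwrite("pics/b.png",cv2.resize(iw,(400,300))[...,::-1])
```

```text
t 2.87 shift [-6.65, -22.76, 1.84] turn [-0.0, -0.04, -0.0] w 31.5 F [-0.4 -0.6 -0.9]
```

View pics/b.png

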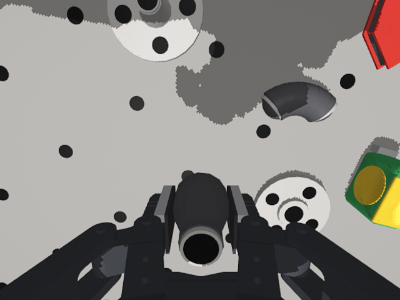

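The picture shows the reducer held between the pads at (203,225). I'll carry it over the small square at a moderate speed.

Call:
arm_command:
  commands:
    - [[-0.1,-0.4,0],[0,0,0],20]
    - [[-0.4,-1.2,0],[0,0,0],20]
    - [[-0.7,-2.4,0],[0,0,0],20]
    - [[-1.1,-3.7,0],[0,0,0],20]
    - [[-1.5,-5.0,0],[0,0,0],20]
    - [[-1.8,-6.3,0],[0,0,0],20]
    - [[-2.2,-7.6,0],[0,0,0],20]
    - [[-2.6,-8.9,0],[0,0,0],20]
    - [[-3.0,-10.2,0],[0,0,0],20]
    - [[-3.35,-11.5,0],[0,0,0],20]
    - [[-3.7,-12.8,0],[0,0,0],20]
    - [[-4.1,-14.1,0],[0,0,0],20]

```text
time_s: 3.92
tcp_pos: [0.5135, 0.0806, 0.1423]
tool_rot: [179.9, 0.1, -32.4]
ft_force: [0.4, 0.1, -1.8]
gripper_width: 0.0315
```

Run:
```python
from h import *
go(578,294.5,147,-32.4)
```

```text
t 3.92 shift [-2.41, -8.6, -0.19] turn [0.01, 0.02, -0.0] w 31.5 F [ 0.4  0.1 -1.8]
```

Call:
arm_command:
  commands:
    - [[-0.4,-1.3,0],[0,0,0],20]
    - [[-0.8,-2.6,0],[0,0,0],20]
    - [[-1.15,-3.9,0],[0,0,0],20]
    - [[-1.5,-5.2,0],[0,0,0],20]
    - [[-1.9,-6.5,0],[0,0,0],20]
    - [[-2.2,-7.7,0],[0,0,0],20]
    - [[-2.4,-8.4,0],[0,0,0],20]
    - [[-2.52,-8.66,0],[0,0,0],20]
    - [[-2.52,-8.66,0.5],[0,0,0],20]
    - [[-2.52,-8.66,1],[0,0,0],20]
    - [[-2.52,-8.66,1],[0,0,0],20]
    - [[-2.52,-8.66,1],[0,0,0],20]

```text
time_s: 4.92
tcp_pos: [0.5761, 0.2944, 0.1177]
tool_rot: [179.9, 0.1, -32.4]
ft_force: [0.4, -0.3, -0.4]
gripper_width: 0.0317
```

Run:
```python
from h import *
go(578,294.5,23,-32.4)
c=calibration("scene"); im,d=camera("scene"); W=cloud(d,c); t=bot.get_state()["tcp_pos"]
u,v=proj(t,c).astype(int); print(t,u,v)
a=im[v-75:v+75,u-100:u+100]; cv2.imwrite("pics/c.png",cv2.resize(a,(640,480),interpolation=cv2.INTER_CUBIC)[...,::-1])
for n in range(v-20,v+50,4):
    r=W[n,u-20:u+20]; s=np.hypot(r[:,0]-t[0],r[:,1]-t[1])<.03
    print(n,s.sum(),(r[s]*1e3).mean(0).round(0) if s.any() else '',end=' | ')
```

```text
t 4.92 shift [0.07, -0.05, 3.79] turn [0.02, 0.01, -0.01] w 31.7 F [ 0.4 -0.3 -0.4]
[0.57672849 0.29454518 0.11872926] 542 245
225 4 [585. 271. 190.] | 229 5 [585. 272. 179.] | 233 11 [589. 274. 175.] | 237 17 [591. 283. 167.] | 241 13 [596. 287. 163.] | 245 10 [592. 287. 145.] | 249 3 [577. 288. 107.] | 253 2 [588. 274. 112.] | 257 10 [597. 278. 117.] | 261 7 [600. 286. 110.] | 265 2 [550. 300.   5.] | 269 10 [557. 306.   3.] | 273 16 [565. 310.   3.] | 277 16 [573. 309.   4.] | 281 18 [580. 309.   3.] | 285 17 [589. 307.   5.] | 289 16 [596. 305.   3.] | 293 11 [603. 300.   3.] |
```

View pics/c.png

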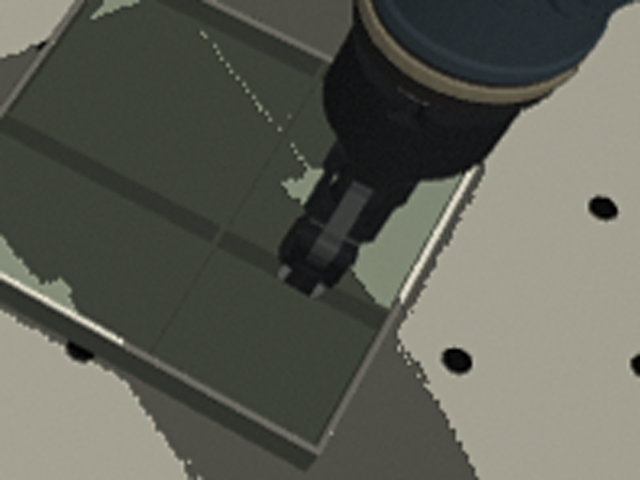

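Call:
arm_command:
  commands:
    - [[0,0,0.8],[0,0,0],20]
    - [[0,0,1.8],[0,0,0],20]
    - [[0,0,2.6],[0,0,0],20]
    - [[0,0,3.1],[0,0,0],20]
    - [[0,0,3.4],[0,0,0],20]
    - [[0,0,3.55],[0,0,0],20]
    - [[0,0,3.65],[0,0,0],20]
    - [[0,0,3.7],[0,0,0],20]
    - [[0,0,3.7],[0,0,0],20]
    - [[0,0,3.7],[0,0,0],20]

```text
time_s: 5.8
tcp_pos: [0.5777, 0.2952, 0.0273]
tool_rot: [-179.9, -0.0, -32.4]
ft_force: [0.0, 0.7, -0.5]
gripper_width: 0.0312
```

Call:
arm_command:
  commands:
    - [[0,0,0.02],[0,0,0],20]
    - [[0,0,0.04],[0,0,0],20]
    - [[0,0,0.06],[0,0,0],20]
    - [[0,0,0.06],[0,0,0],20]
    - [[0,0,0.06],[0,0,0],20]

```text
time_s: 6.22
tcp_pos: [0.5773, 0.295, 0.025]
tool_rot: [180.0, 0.0, -32.4]
ft_force: [-1.3, -0.9, -1.4]
gripper_width: 0.0317
```

Call:
arm_command:
  commands:
    - [[0,0,0.02],[0,0,0],20]
    - [[0,0,0.04],[0,0,0],20]
    - [[0,0,0.04],[0,0,0],20]

```text
time_s: 6.47
tcp_pos: [0.5772, 0.295, 0.0239]
tool_rot: [180.0, 0.0, -32.4]
ft_force: [0.1, -0.0, -2.0]
gripper_width: 0.0314
```

Call:
arm_command:
  commands:
    - [[0,0,0.02],[0,0,0],20]
    - [[0,0,0.04],[0,0,0],20]
    - [[0,0,0.04],[0,0,0],20]

```text
time_s: 6.72
tcp_pos: [0.5773, 0.295, 0.0232]
tool_rot: [-180.0, -0.0, -32.4]
ft_force: [-0.9, -0.4, 0.6]
gripper_width: 0.0315
```

Call:
arm_command:
  commands:
    - [[0,0,0.02],[0,0,0],20]
    - [[0,0,0.04],[0,0,0],20]
    - [[0,0,0.04],[0,0,0],20]

```text
time_s: 6.97
tcp_pos: [0.5774, 0.295, 0.0231]
tool_rot: [-180.0, -0.0, -32.4]
ft_force: [-6.5, -2.9, 15.2]
gripper_width: 0.0315
```

Contact: 15 N up at the expected height. I'll ease off slightly and release.

Call:
arm_command:
  commands:
    - [[0,0,-0.03],[0,0,0],20]
    - [[0,0,-0.03],[0,0,0],34]
    - [[0,0,-0.03],[0,0,0],40]
    - [[0,0,-0.03],[0,0,0],50]
    - [[0,0,-0.03],[0,0,0],50]
    - [[0,0,-0.03],[0,0,0],50]

```text
time_s: 7.47
tcp_pos: [0.5773, 0.295, 0.0226]
tool_rot: [180.0, 0.0, -32.4]
ft_force: [-0.8, 0.6, 0.4]
gripper_width: 0.0425
```

Call:
arm_command:
  commands:
    - [[0,0,-0.3],[0,0,0],50]
    - [[0,0,-1],[0,0,0],50]
    - [[0,0,-2],[0,0,0],50]
    - [[0,0,-3.2],[0,0,0],50]
    - [[0,0,-4.4],[0,0,0],50]
    - [[0,0,-5],[0,0,0],50]
    - [[0,0,-5],[0,0,0],50]

```text
time_s: 8.05
tcp_pos: [0.5789, 0.2958, 0.1526]
tool_rot: [-179.7, -0.2, -32.4]
ft_force: [-0.2, 0.4, 0.5]
gripper_width: 0.0426
```

Run:
```python
from h import *
go(449,-140.5,150,-32.4)
c=calibration("wrist"); im,d=camera("wrist"); W=cloud(d,c)
m=(np.hypot(W[...,0]-.578,W[...,1]-.295)<.03)&(W[...,2]>.03)&(W[...,2]<.08)
P=W[m]; print(m.sum(),"zmax",np.percentile(P[:,2],98),"top",P[P[:,2]>.046].mean(0),np.ptp(P[P[:,2]>.046],0))
cv2.imwrite("pics/d.png",cv2.resize(im,(400,300))[...,::-1])
```

```text
t 8.05 shift [4.97, 17.52, 0.02] turn [-0.05, -0.03, -0.0] w 42.6 F [-0.2  0.4  0.5]
1505 zmax 0.05550936158962922 top [0.57837224 0.29507083 0.05356624] [0.02092255 0.02029779 0.01034573]
```

View pics/d.png

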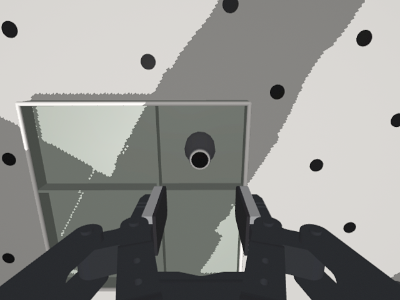

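The reducer stands upright in the small square at (200,148), with its top at about 54 mm. The flange is next.

Call:
arm_command:
  commands:
    - [[4.95,17.5,0],[0,0,0],50]
    - [[4.95,17.5,0],[0,0,0],50]
    - [[4.95,17.5,0],[0,0,0],50]
    - [[4.95,17.5,0],[0,0,0],50]
    - [[4.95,17.5,0],[0,0,0],50]
    - [[4.95,17.5,0],[0,0,0],50]
    - [[4.95,17.5,0],[0,0,0],50]
    - [[4.95,17.5,0],[0,0,0],50]
    - [[4.95,17.5,0],[0,0,0],50]
    - [[4.95,17.5,0],[0,0,0],50]
    - [[4.95,17.5,0],[0,0,0],50]
    - [[4.95,17.5,0],[0,0,0],50]

```text
time_s: 9.1
tcp_pos: [0.4448, -0.1456, 0.1472]
tool_rot: [179.9, 0.0, -32.7]
ft_force: [1.1, 1.1, 1.6]
gripper_width: 0.0426
```

Run:
```python
from h import *
c=calibration("wrist"); im,d=camera("wrist"); W=cloud(d,c)
m=(np.hypot(W[...,0]-.449,W[...,1]+.1405)<.02)&(W[...,2]>.038)&(W[...,2]<.08)
P=W[m]; print(m.sum(),"top",P.mean(0),np.ptp(P,0))
m=(np.hypot(W[...,0]-.449,W[...,1]+.1405)<.06)&(W[...,2]>.006)&(W[...,2]<.015)
print(cv2.minAreaRect((W[m][:,:2]*1e3).astype(np.float32)),np.median(W[m][:,2]))
go(449,-140.5,45,-32.4)
```

```text
997 top [ 0.4495637  -0.14060538  0.04654291] [0.02090672 0.02070884 0.0112148 ]
((449.1239929199219, -141.68914794921875), (89.10874938964844, 88.83307647705078), 55.032867431640625) 0.011131562222987732
t 9.15 shift [0.06, -0.17, 4.09] turn [0.01, 0.01, -0.05] w 42.6 F [ 0.6 -0.1 -0.4]
```

Call:
arm_command:
  commands:
    - [[0.05,-0.17,1.5],[0,0,-0.05],50]
    - [[0.05,-0.17,2.6],[0,0,-0.05],50]
    - [[0.05,-0.17,3.5],[0,0,-0.05],50]
    - [[0.05,-0.17,4.0],[0,0,-0.05],50]
    - [[0.05,-0.17,4.09],[0,0,-0.05],50]
    - [[0.05,-0.17,4.09],[0,0,-0.05],30]
    - [[0.05,-0.17,4.09],[0,0,-0.05],5]
    - [[0.05,-0.17,4.09],[0,0,-0.05],5]
    - [[0.05,-0.17,4.09],[0,0,-0.05],5]
    - [[0.05,-0.17,4.09],[0,0,-0.05],5]
    - [[0.05,-0.17,4.09],[0,0,-0.05],5]
  squeeze: 60

```text
time_s: 10.07
tcp_pos: [0.4511, -0.1378, 0.0462]
tool_rot: [-180.0, -0.1, -32.1]
ft_force: [-0.9, 2.9, 7.2]
gripper_width: 0.0189
```

Call:
arm_command:
  commands:
    - [[0,0,-0.1],[0,0,0],5]
    - [[0,0,-0.4],[0,0,0],5]
    - [[0,0,-0.9],[0,0,0],5]
    - [[0,0,-1.5],[0,0,0],5]
    - [[0,0,-2.2],[0,0,0],5]
    - [[0,0,-2.9],[0,0,0],5]
    - [[0,0,-3.5],[0,0,0],5]
    - [[0,0,-3.8],[0,0,0],5]
    - [[0,0,-4],[0,0,0],5]
    - [[0,0,-4],[0,0,0],5]

```text
time_s: 10.9
tcp_pos: [0.4508, -0.1379, 0.1462]
tool_rot: [-180.0, -0.1, -32.1]
ft_force: [0.7, -0.2, -4.2]
gripper_width: 0.0186
```

Run:
```python
from h import *
go(417,258.6,145,-32.4)
iw,dw=camera("wrist"); cv2.imwrite("pics/e.png",cv2.resize(iw,(400,300))[...,::-1])
W=cloud(dw,calibration("wrist")); t=bot.get_state()["tcp_pos"]
m=(np.hypot(W[...,0]-t[0],W[...,1]-t[1])<.05)&(W[...,2]>.06)&(W[...,2]<t[2]-.026)
P=W[m]; A=np.c_[P[:,:2]-t[:2],np.ones(len(P))]
for k in range(4):
    s=np.linalg.lstsq(A,P[:,2],rcond=None)[0]; r=abs(P[:,2]-A@s); g=r<.004; P,A=P[g],A[g]
print(len(P),"disc-top plane",s, "tcp z",t[2])
```

```text
t 10.9 shift [-9.58, -12.71, 0.04] turn [-0.0, -0.01, 0.05] w 18.6 F [ 0.7 -0.2 -4.2]
18365 disc-top plane [-0.001619   -0.00238278  0.11036482] tcp z 0.14544438347633493
```

View pics/e.png

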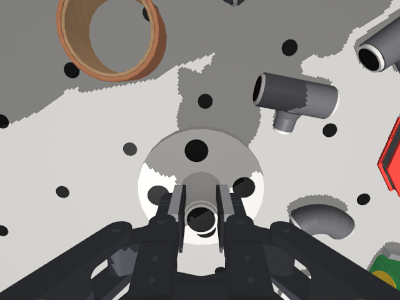

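The flange is held level: the disc-top plane tilts 0.003 rad, and the underside is 46 mm below the TCP. I'll carry it over the large square.

Call:
arm_command:
  commands:
    - [[-0.2,-0.25,0],[0,0,0.05],5]
    - [[-0.6,-0.8,0],[0,0,0.05],5]
    - [[-1.3,-1.7,0],[0,0,0.05],5]
    - [[-2.1,-2.8,0],[0,0,0.05],5]
    - [[-2.9,-3.85,0],[0,0,0.05],5]
    - [[-3.7,-4.9,0],[0,0,0.05],5]
    - [[-4.5,-5.95,0],[0,0,0.05],5]
    - [[-5.3,-7.0,0],[0,0,0.05],5]
    - [[-6.1,-8.05,0],[0,0,0.05],5]
    - [[-6.9,-9.1,0],[0,0,0.05],5]
    - [[-7.7,-10.2,0],[0,0,0.05],5]
    - [[-8.4,-11.2,0],[0,0,0.05],5]

```text
time_s: 11.95
tcp_pos: [0.4201, 0.2131, 0.1448]
tool_rot: [179.9, 0.0, -32.4]
ft_force: [1.0, -0.9, -4.0]
gripper_width: 0.0188
```

Call:
arm_command:
  commands:
    - [[-0.6,-0.8,0],[0,0,0],5]
    - [[-1.0,-1.3,0],[0,0,0],5]
    - [[-1.18,-1.51,0],[0,0,0],5]
    - [[-1.18,-1.51,0.4],[0,0,0],5]
    - [[-1.18,-1.51,1],[0,0,0],5]
    - [[-1.18,-1.51,1.7],[0,0,0],5]
    - [[-1.18,-1.51,2.3],[0,0,0],5]
    - [[-1.18,-1.51,2.7],[0,0,0],5]
    - [[-1.18,-1.51,3],[0,0,0],5]
    - [[-1.18,-1.51,3],[0,0,0],5]
    - [[-1.18,-1.51,3],[0,0,0],5]

```text
time_s: 12.87
tcp_pos: [0.4168, 0.2584, 0.0705]
tool_rot: [180.0, 0.0, -32.4]
ft_force: [-0.7, 0.6, -4.6]
gripper_width: 0.0191
```

Run:
```python
from h import *
go(417,258.6,50,-32.4)
```

```text
t 12.87 shift [0.0, -0.01, 0.82] turn [0.0, 0.0, -0.01] w 19.1 F [-0.7  0.6 -4.6]
```

Call:
arm_command:
  commands:
    - [[0,0,0.2],[0,0,0],5]
    - [[0,0,0.4],[0,0,0],5]
    - [[0,0,0.6],[0,0,0],5]
    - [[0,0,0.7],[0,0,0],5]
    - [[0,0,0.76],[0,0,0],5]
    - [[0,0,0.76],[0,0,0],5]
    - [[0,0,0.76],[0,0,0],5]

```text
time_s: 13.45
tcp_pos: [0.4169, 0.2588, 0.0516]
tool_rot: [180.0, 0.0, -32.4]
ft_force: [0.1, 0.2, -4.3]
gripper_width: 0.0187
```

Call:
arm_command:
  commands:
    - [[0,0,0.02],[0,0,0],5]
    - [[0,0,0.04],[0,0,0],5]
    - [[0,0,0.04],[0,0,0],5]

```text
time_s: 13.7
tcp_pos: [0.4169, 0.2588, 0.0506]
tool_rot: [-180.0, -0.0, -32.4]
ft_force: [0.5, 0.8, -5.1]
gripper_width: 0.0184
```

Call:
arm_command:
  commands:
    - [[0,0,0.02],[0,0,0],5]
    - [[0,0,0.04],[0,0,0],5]
    - [[0,0,0.04],[0,0,0],5]

```text
time_s: 13.95
tcp_pos: [0.4169, 0.2587, 0.0495]
tool_rot: [180.0, 0.0, -32.4]
ft_force: [-0.4, -0.1, -4.5]
gripper_width: 0.0183
```

Call:
arm_command:
  commands:
    - [[0,0,0.02],[0,0,0],5]
    - [[0,0,0.03],[0,0,0],5]
    - [[0,0,0.03],[0,0,0],5]

```text
time_s: 14.2
tcp_pos: [0.4169, 0.2587, 0.0492]
tool_rot: [-180.0, -0.0, -32.4]
ft_force: [-3.0, -1.3, 6.2]
gripper_width: 0.019
```

Call:
arm_command:
  commands:
    - [[0,0,0],[0,0,0],24]
    - [[0,0,0],[0,0,0],30]
    - [[0,0,0],[0,0,0],45]
    - [[0,0,0],[0,0,0],45]
    - [[0,0,0],[0,0,0],45]

```text
time_s: 14.62
tcp_pos: [0.417, 0.2588, 0.0489]
tool_rot: [-180.0, -0.0, -32.4]
ft_force: [0.9, -0.7, -0.2]
gripper_width: 0.0384
```

Call:
arm_command:
  commands:
    - [[0,0,-0.3],[0,0,0],45]
    - [[0,0,-1],[0,0,0],45]
    - [[0,0,-2],[0,0,0],45]
    - [[0,0,-3.2],[0,0,0],45]
    - [[0,0,-4.2],[0,0,0],45]
    - [[0,0,-4.2],[0,0,0],45]

```text
time_s: 15.12
tcp_pos: [0.4188, 0.2599, 0.159]
tool_rot: [-179.7, -0.2, -32.4]
ft_force: [0.9, 0.5, 0.4]
gripper_width: 0.0383
```

Run:
```python
from h import *
c=calibration("wrist"); im,d=camera("wrist"); W=cloud(d,c); x,y=.417,.2587
m=(np.hypot(W[...,0]-x,W[...,1]-y)<.05)&(W[...,2]>.009)&(W[...,2]<.019); P=W[m]
print("disc z",np.median(P[:,2]),np.linalg.lstsq(np.c_[P[:,:2]-[x,y],np.ones(len(P))],P[:,2],rcond=None)[0], cv2.minAreaRect((P[:,:2]*1e3).astype(np.float32)))
cv2.imwrite("pics/f.png",cv2.resize(im,(400,300))[...,::-1])
go(522.7,-284.2,150,54.5)
```

```text
disc z 0.014145594680921574 [-0.0015353  -0.00098274  0.01415328] ((415.28814697265625, 254.18460083007812), (89.41085815429688, 88.84335327148438), 56.01679229736328)
t 15.17 shift [15.19, 16.12, 0.23] turn [-0.02, -0.05, -14.49] w 38.4 F [ 0.  -0.2 -0.9]
```

View pics/f.png

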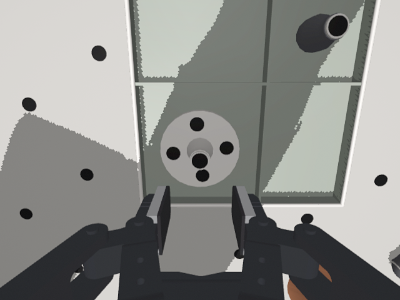

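The flange sits flat in the large square at (200,150), disc top at 14.1 mm. The elbow is next.

Call:
arm_command:
  commands:
    - [[15.19,16.12,0],[0,0,-14.49],65]
    - [[15.19,16.12,0],[0,0,-14.49],65]
    - [[15.19,16.12,0],[0,0,-14.49],65]
    - [[15.19,16.12,0],[0,0,-14.49],65]
    - [[15.19,16.12,0],[0,0,-14.49],65]
    - [[15.19,16.12,0],[0,0,-14.49],65]
    - [[15.19,16.12,0],[0,0,-14.49],65]
    - [[15.19,16.12,0],[0,0,-14.49],65]
    - [[15.19,16.12,0],[0,0,-14.49],65]
    - [[15.19,16.12,0],[0,0,-14.49],65]
    - [[15.19,16.12,0],[0,0,-14.49],65]
    - [[15.19,16.12,0],[0,0,-14.49],65]
  squeeze: 50

```text
time_s: 16.17
tcp_pos: [0.5001, -0.173, 0.1533]
tool_rot: [-180.0, 0.0, 43.2]
ft_force: [-0.2, 1.4, -0.0]
gripper_width: 0.0557
```

Run:
```python
from h import *
go(522.7,-284.2,140,54.5)
```

```text
t 16.17 shift [-2.39, 3.86, 0.53] turn [-0.01, 0.0, -1.88] w 55.7 F [-0.2  1.4 -0. ]
```

Call:
arm_command:
  commands:
    - [[-2.39,3.86,0.53],[0,0,-1.88],65]
    - [[-2.39,3.86,0.53],[0,0,-1.88],65]
    - [[-2.39,3.86,0.53],[0,0,-1.88],65]
    - [[-2.39,3.86,0.53],[0,0,-1.88],65]
    - [[-2.39,3.86,0.53],[0,0,-1.88],65]
    - [[-2.39,3.86,0.53],[0,0,-1.88],65]

```text
time_s: 16.67
tcp_pos: [0.5219, -0.2821, 0.14]
tool_rot: [-179.9, -0.0, 54.1]
ft_force: [0.5, 0.6, 0.4]
gripper_width: 0.0558
```

Run:
```python
from h import *
c=calibration("wrist"); im,d=camera("wrist"); W=cloud(d,c); x,y=.5222,-.2849
m=(np.hypot(W[...,0]-x,W[...,1]-y)<.06)&(W[...,2]>.005)&(W[...,2]<.045); P=W[m]
print(len(P),np.percentile(P[:,2],99),cv2.minAreaRect((P[:,:2]*1e3).astype(np.float32)))
e=np.radians(54.5); q=(P[:,:2]-[.5229,-.2839])@np.array([[np.cos(e),-np.sin(e)],[np.sin(e),np.cos(e)]])*1e3
for b in range(-35,36,10):
    s=q[abs(q[:,1]-b)<3]; print(b,len(s),np.percentile(s[:,0],[1,99]).round(1))
cv2.imwrite("pics/g.png",cv2.resize(im,(400,300))[...,::-1])
go(522.7,-284.2,21,54.5)
```

```text
5209 0.034323448880911205 ((521.5595092773438, -286.9084777832031), (38.686763763427734, 72.85775756835938), 54.0301628112793)
-35 57 [-14.    3.9]
-25 328 [-20.6   9.5]
-15 508 [-21.8  13.4]
-5 485 [-17.1  15.3]
5 481 [-17.1  15.3]
15 549 [-21.4  13.7]
25 540 [-20.1   9.9]
35 166 [-12.7   4.4]
t 16.72 shift [-0.07, 0.08, 4.77] turn [-0.01, -0.0, -0.05] w 55.4 F [ 0.3  0.1 -0.2]
```

View pics/g.png

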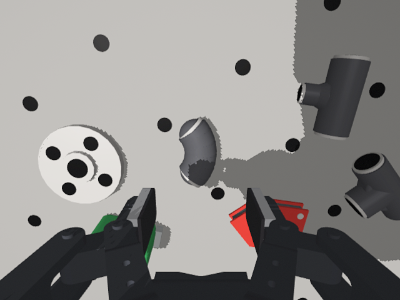

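The elbow lies centred between the fingers, bulging right, at (198,150), and the wrist depth agrees within 1–2 mm. Descending to grip it.

Call:
arm_command:
  commands:
    - [[-0.1,0.08,1.5],[0,0,-0.05],65]
    - [[-0.1,0.08,2.8],[0,0,-0.05],65]
    - [[-0.1,0.08,3.8],[0,0,-0.05],65]
    - [[-0.1,0.08,4.5],[0,0,-0.05],65]
    - [[-0.1,0.08,4.8],[0,0,-0.05],65]
    - [[-0.1,0.08,4.8],[0,0,-0.05],65]
    - [[-0.1,0.08,4.8],[0,0,-0.05],20]
    - [[-0.1,0.08,4.8],[0,0,-0.05],20]
    - [[-0.1,0.08,4.8],[0,0,-0.05],20]
    - [[-0.1,0.08,4.8],[0,0,-0.05],20]
    - [[-0.1,0.08,4.8],[0,0,-0.05],20]
    - [[-0.1,0.08,4.8],[0,0,-0.05],20]
  squeeze: 50

```text
time_s: 17.72
tcp_pos: [0.5235, -0.2859, 0.0225]
tool_rot: [179.9, -0.1, 54.5]
ft_force: [-0.6, 3.6, 7.4]
gripper_width: 0.0335
```

Call:
arm_command:
  commands:
    - [[0,0,-0.1],[0,0,0],20]
    - [[0,0,-0.4],[0,0,0],20]
    - [[0,0,-0.9],[0,0,0],20]
    - [[0,0,-1.6],[0,0,0],20]
    - [[0,0,-2.4],[0,0,0],20]
    - [[0,0,-3.2],[0,0,0],20]
    - [[0,0,-4],[0,0,0],20]
    - [[0,0,-4.6],[0,0,0],20]
    - [[0,0,-5],[0,0,0],20]
    - [[0,0,-5],[0,0,0],20]

```text
time_s: 18.55
tcp_pos: [0.5236, -0.2864, 0.1484]
tool_rot: [179.8, -0.0, 54.5]
ft_force: [-0.2, 0.3, -1.9]
gripper_width: 0.0332
```

Run:
```python
from h import *
go(516,196,145,57.6)
iw,dw=camera("wrist"); cv2.imwrite("pics/h.png",cv2.resize(iw,(400,300))[...,::-1])
```

```text
t 18.55 shift [15.52, -11.47, 0.1] turn [0.04, -0.0, -0.52] w 33.2 F [-0.2  0.3 -1.9]
```

View pics/h.png

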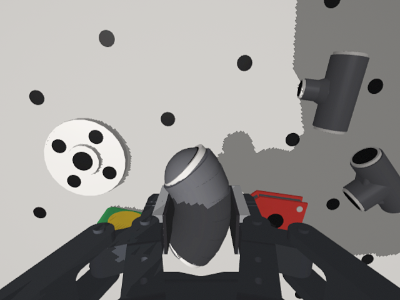

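The elbow is held level at (200,205). I'll carry it to the oblong compartment on the tray's +x side.

Call:
arm_command:
  commands:
    - [[0.3,-0.2,0],[0,0,-0.1],20]
    - [[1.0,-0.75,0],[0,0,-0.2],20]
    - [[2.0,-1.5,0],[0,0,-0.3],20]
    - [[3.1,-2.3,0],[0,0,-0.4],20]
    - [[4.3,-3.2,0],[0,0,-0.52],20]
    - [[5.5,-4.05,0],[0,0,-0.52],20]
    - [[6.7,-4.95,0],[0,0,-0.52],20]
    - [[7.9,-5.85,0],[0,0,-0.52],20]
    - [[9.1,-6.7,0],[0,0,-0.52],20]
    - [[10.3,-7.6,0],[0,0,-0.52],20]
    - [[11.5,-8.5,0],[0,0,-0.52],20]
    - [[12.6,-9.3,0],[0,0,-0.52],20]

```text
time_s: 19.6
tcp_pos: [0.515, 0.1082, 0.1445]
tool_rot: [-179.9, 0.1, 57.6]
ft_force: [0.5, -0.6, -0.6]
gripper_width: 0.0336
```

Call:
arm_command:
  commands:
    - [[1.1,-0.7,0],[0,0,0],20]
    - [[2.0,-1.3,0],[0,0,0],20]
    - [[2.7,-1.8,0],[0,0,0],20]
    - [[3.0,-2.0,0],[0,0,0],20]
    - [[3.0,-2.0,0.4],[0,0,0],20]
    - [[3.0,-2.0,1.1],[0,0,0],20]
    - [[3.0,-2.0,1.8],[0,0,0],20]
    - [[3.0,-2.0,2.4],[0,0,0],20]
    - [[3.0,-2.0,2.8],[0,0,0],20]
    - [[3.0,-2.0,3],[0,0,0],20]
    - [[3.0,-2.0,3],[0,0,0],20]
    - [[3.0,-2.0,3],[0,0,0],20]

```text
time_s: 20.6
tcp_pos: [0.5146, 0.1954, 0.0708]
tool_rot: [180.0, 0.0, 57.5]
ft_force: [0.1, -0.3, -0.4]
gripper_width: 0.0334
```

Run:
```python
from h import *
print(bot.get_state()["tcp_pos"])
go(516,196,28,57.6)
```

```text
[0.5146041  0.19543521 0.07077882]
t 20.6 shift [0.05, 0.03, 1.71] turn [0.0, 0.0, -0.01] w 33.4 F [ 0.1 -0.3 -0.4]
```

Call:
arm_command:
  commands:
    - [[0.05,0.03,0.4],[0,0,0],20]
    - [[0.05,0.03,0.9],[0,0,0],20]
    - [[0.05,0.03,1.3],[0,0,0],20]
    - [[0.05,0.03,1.55],[0,0,0],20]
    - [[0.05,0.03,1.65],[0,0,0],20]
    - [[0.05,0.03,1.72],[0,0,0],20]
    - [[0.05,0.03,1.72],[0,0,0],20]
    - [[0.05,0.03,1.72],[0,0,0],20]

```text
time_s: 21.27
tcp_pos: [0.5161, 0.1966, 0.028]
tool_rot: [180.0, -0.0, 57.6]
ft_force: [-0.2, 0.1, -1.2]
gripper_width: 0.0334
```

Call:
arm_command:
  commands:
    - [[0,0,0.03],[0,0,0],20]
    - [[0,0,0.06],[0,0,0],20]
    - [[0,0,0.06],[0,0,0],20]

```text
time_s: 21.52
tcp_pos: [0.5159, 0.1965, 0.0262]
tool_rot: [180.0, -0.0, 57.6]
ft_force: [0.7, -0.3, -1.2]
gripper_width: 0.0333
```

Call:
arm_command:
  commands:
    - [[0,0,0.02],[0,0,0],20]
    - [[0,0,0.03],[0,0,0],20]
    - [[0,0,0.03],[0,0,0],20]

```text
time_s: 21.77
tcp_pos: [0.5159, 0.1965, 0.0255]
tool_rot: [180.0, -0.0, 57.6]
ft_force: [-0.6, -0.2, 0.7]
gripper_width: 0.0332
```

Call:
arm_command:
  commands:
    - [[0,0,0.02],[0,0,0],20]
    - [[0,0,0.03],[0,0,0],20]
    - [[0,0,0.03],[0,0,0],20]

```text
time_s: 22.02
tcp_pos: [0.516, 0.1965, 0.0254]
tool_rot: [180.0, -0.0, 57.6]
ft_force: [-4.7, -1.7, 13.3]
gripper_width: 0.0334
```

Contact at 13 N. Releasing and rising.

Call:
arm_command:
  commands:
    - [[0,0,-0.02],[0,0,0],20]
    - [[0,0,-0.02],[0,0,0],42]
    - [[0,0,-0.02],[0,0,0],48]
    - [[0,0,-0.02],[0,0,0],58]
    - [[0,0,-0.02],[0,0,0],58]
    - [[0,0,-0.02],[0,0,0],58]

```text
time_s: 22.52
tcp_pos: [0.5158, 0.1965, 0.0251]
tool_rot: [-180.0, 0.0, 57.6]
ft_force: [0.0, 0.2, 1.0]
gripper_width: 0.0497
```

Call:
arm_command:
  commands:
    - [[0,0,-0.2],[0,0,0],58]
    - [[0,0,-0.6],[0,0,0],58]
    - [[0,0,-1.2],[0,0,0],58]
    - [[0,0,-2],[0,0,0],58]
    - [[0,0,-3],[0,0,0],58]
    - [[0,0,-4.2],[0,0,0],58]
    - [[0,0,-5.2],[0,0,0],58]
    - [[0,0,-5.2],[0,0,0],58]

```text
time_s: 23.18
tcp_pos: [0.518, 0.1973, 0.1611]
tool_rot: [179.7, -0.3, 57.6]
ft_force: [1.6, 0.6, 0.2]
gripper_width: 0.0495
```

Run:
```python
from h import *
c=calibration("wrist"); im,d=camera("wrist"); W=cloud(d,c); x,y=.516,.196
m=(np.hypot(W[...,0]-x,W[...,1]-y)<.04)&(W[...,2]>.026)&(W[...,2]<.06); P=W[m]
print("elbow top",len(P),np.percentile(P[:,2],99),P.mean(0))
cv2.imwrite("pics/i.png",cv2.resize(im,(400,300))[...,::-1])
go(672.2,-155.3,150,94.5)
go(672.2,-155.3,150,-85.5)
print(bot.get_state()["q"].round(1))
```

```text
elbow top 4220 0.0373705582443938 [0.51222593 0.19592568 0.03330381]
t 23.23 shift [-8.58, 12.78, 0.35] turn [0.04, -0.03, -6.15] w 49.7 F [-0.2 -0.2 -0.1]
t 23.23 shift [-8.58, 12.78, 0.35] turn [-0.04, -0.05, 23.85] w 49.7 F [-0.2 -0.2 -0.1]
[20.8 20.  -4.6 65.1  0.  53.3]
```

View pics/i.png

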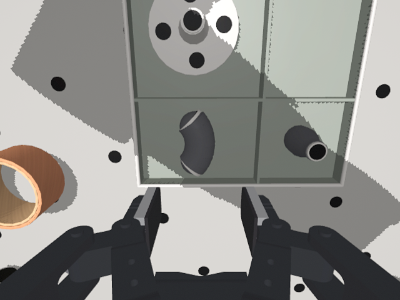

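The elbow lies flat in its compartment at (196,142), with its top at 37 mm. The tee is next, and I'll use yaw 94.5° to save turning.

Call:
arm_command:
  commands:
    - [[-8.58,12.78,0.3],[0,0,-6.15],82]
    - [[-8.58,12.78,0.3],[0,0,-6.15],82]
    - [[-8.58,12.78,0.3],[0,0,-6.15],82]
    - [[-8.58,12.78,0.3],[0,0,-6.15],82]
    - [[-8.58,12.78,0.3],[0,0,-6.15],82]
    - [[-8.58,12.78,0.3],[0,0,-6.15],82]
    - [[-8.58,12.78,0.3],[0,0,-6.15],82]
    - [[-8.58,12.78,0.3],[0,0,-6.15],82]
    - [[-8.58,12.78,0.3],[0,0,-6.15],82]
    - [[-8.58,12.78,0.3],[0,0,-6.15],82]
    - [[-8.58,12.78,0.3],[0,0,-6.15],82]
    - [[-8.58,12.78,0.3],[0,0,-6.15],82]
  squeeze: 50

```text
time_s: 24.23
tcp_pos: [0.6702, -0.1571, 0.1465]
tool_rot: [-179.9, -0.0, 94.4]
ft_force: [-0.0, 0.3, -0.3]
gripper_width: 0.0703
```

Run:
```python
from h import *
c=calibration("wrist"); im,d=camera("wrist"); W=cloud(d,c); x,y=.6722,-.1553
m=(np.hypot(W[...,0]-x,W[...,1]-y)<.055)&(W[...,2]>.006)&(W[...,2]<.045); P=W[m]
print(len(P),np.percentile(P[:,2],99),cv2.minAreaRect((P[:,:2]*1e3).astype(np.float32)))
cv2.imwrite("pics/j.png",cv2.resize(im,(400,300))[...,::-1])
go(672.2,-155.3,22,94.5)
```

```text
7611 0.034431730967161685 ((672.2415771484375, -157.133544921875), (76.87332153320312, 54.77626037597656), 4.877897262573242)
t 24.28 shift [0.01, 0.09, 4.99] turn [-0.01, -0.01, -0.01] w 69.9 F [-1.6  0.4  0.5]
```

View pics/j.png

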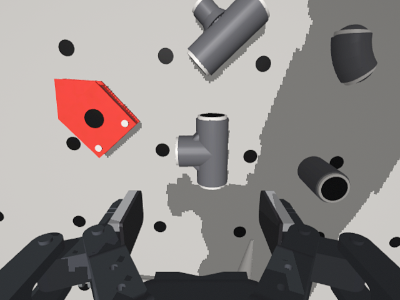

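The tee is centred between the fingers at (210,150), and all three cameras agree within 2 mm. The stub (322,180) and the red plate are clear of the fingers.

Call:
arm_command:
  commands:
    - [[0.03,0.08,1.5],[0,0,0],82]
    - [[0.03,0.08,2.8],[0,0,0],82]
    - [[0.03,0.08,3.8],[0,0,0],82]
    - [[0.03,0.08,4.5],[0,0,0],82]
    - [[0.03,0.08,4.9],[0,0,0],82]
    - [[0.03,0.08,5.1],[0,0,0],82]
    - [[0.03,0.08,5.15],[0,0,0],82]
    - [[0.03,0.08,5.15],[0,0,0],82]

```text
time_s: 24.95
tcp_pos: [0.6729, -0.1546, 0.0198]
tool_rot: [179.9, 0.0, 94.5]
ft_force: [0.4, -0.4, -0.5]
gripper_width: 0.0703
```

Call:
arm_command:
  commands:
    - [[0,0,0],[0,0,0],70]
    - [[0,0,0],[0,0,0],45]
    - [[0,0,0],[0,0,0],45]
    - [[0,0,0],[0,0,0],45]
    - [[0,0,0],[0,0,0],45]
    - [[0,0,0],[0,0,0],45]
  squeeze: 60

```text
time_s: 25.45
tcp_pos: [0.6733, -0.1551, 0.0207]
tool_rot: [179.9, 0.0, 94.5]
ft_force: [-1.1, 1.2, 8.4]
gripper_width: 0.0533
```

Call:
arm_command:
  commands:
    - [[0,0,-0.1],[0,0,0],45]
    - [[0,0,-0.4],[0,0,0],45]
    - [[0,0,-0.9],[0,0,0],45]
    - [[0,0,-1.6],[0,0,0],45]
    - [[0,0,-2.4],[0,0,0],45]
    - [[0,0,-3.2],[0,0,0],45]
    - [[0,0,-4],[0,0,0],45]
    - [[0,0,-4.6],[0,0,0],45]
    - [[0,0,-5],[0,0,0],45]
    - [[0,0,-5],[0,0,0],45]

```text
time_s: 26.28
tcp_pos: [0.6734, -0.1553, 0.1466]
tool_rot: [179.8, 0.1, 94.5]
ft_force: [0.3, 0.2, -2.3]
gripper_width: 0.0532
```

Run:
```python
from h import *
go(480,357,145,147.6)
im,d=camera("wrist"); cv2.imwrite("pics/k.png",cv2.resize(im,(400,300))[...,::-1])
```

```text
t 26.28 shift [21.03, -6.12, 0.02] turn [0.03, 0.02, -8.86] w 53.2 F [ 0.3  0.2 -2.3]
```

View pics/k.png

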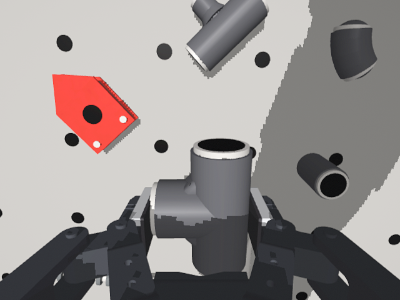

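The tee is held level at (200,215). I'll carry it to the last oblong compartment.

Call:
arm_command:
  commands:
    - [[0.3,-0.1,0],[0,0,-0.1],45]
    - [[1.1,-0.3,0],[0,0,-0.4],45]
    - [[2.2,-0.65,0],[0,0,-0.9],45]
    - [[3.5,-1.0,0],[0,0,-1.4],45]
    - [[4.8,-1.4,0],[0,0,-2.0],45]
    - [[6.1,-1.8,0],[0,0,-2.6],45]
    - [[7.4,-2.15,0],[0,0,-3.1],45]
    - [[8.7,-2.5,0],[0,0,-3.7],45]
    - [[10.0,-2.9,0],[0,0,-4.2],45]
    - [[11.3,-3.3,0],[0,0,-4.8],45]
    - [[12.6,-3.7,0],[0,0,-5.3],45]
    - [[13.8,-4.0,0],[0,0,-5.8],45]

```text
time_s: 27.33
tcp_pos: [0.5435, 0.1828, 0.1427]
tool_rot: [-179.9, -0.1, 129.5]
ft_force: [-0.3, -1.3, -2.1]
gripper_width: 0.0533
```

```bash
python3 -c "
from h import *
go(480,357,145,147.6)"
```

```text
t 27.33 shift [6.99, 2.47, -0.09] turn [-0.02, -0.01, -3.02] w 53.3 F [-0.3 -1.3 -2.1]
```

Call:
arm_command:
  commands:
    - [[1.2,0.4,0],[0,0,-0.55],45]
    - [[2.4,0.85,0],[0,0,-1.1],45]
    - [[3.6,1.3,0],[0,0,-1.6],45]
    - [[4.8,1.7,0],[0,0,-2.1],45]
    - [[5.8,2.05,0],[0,0,-2.6],45]
    - [[6.5,2.3,0],[0,0,-2.9],45]
    - [[6.85,2.4,0],[0,0,-3.02],45]
    - [[6.85,2.4,0.4],[0,0,-3.02],45]
    - [[6.85,2.4,1.1],[0,0,-3.02],45]
    - [[6.85,2.4,1.8],[0,0,-3.02],45]
    - [[6.85,2.4,2.2],[0,0,-3.02],45]
    - [[6.85,2.4,2.2],[0,0,-3.02],45]

```text
time_s: 28.33
tcp_pos: [0.4826, 0.3498, 0.0859]
tool_rot: [-179.7, -0.1, 147.3]
ft_force: [-0.3, 0.1, -3.8]
gripper_width: 0.053
```

```bash
python3 -c "
from h import *
camera('wrist')
print(bot.get_state()['tcp_pos'])
go(480,357,27,147.6)"
```

```text
[0.48320533 0.35041912 0.08752607]
t 28.38 shift [0.25, 0.16, 2.42] turn [-0.03, -0.01, -0.04] w 52.8 F [-0.4 -0.3 -2.4]
```

Call:
arm_command:
  commands:
    - [[0.1,0.08,0],[0,0,0],45]
    - [[0.25,0.16,0.4],[0,0,-0.03],45]
    - [[0.25,0.16,1],[0,0,-0.03],45]
    - [[0.25,0.16,1.5],[0,0,-0.03],45]
    - [[0.25,0.16,1.9],[0,0,-0.03],45]
    - [[0.25,0.16,2.15],[0,0,-0.03],45]
    - [[0.25,0.16,2.28],[0,0,-0.03],45]
    - [[0.25,0.16,2.34],[0,0,-0.03],45]
    - [[0.25,0.16,2.34],[0,0,-0.03],45]
    - [[0.25,0.16,2.34],[0,0,-0.03],45]

```text
time_s: 29.22
tcp_pos: [0.4811, 0.3587, 0.0309]
tool_rot: [180.0, 0.0, 147.6]
ft_force: [-0.1, -0.1, -2.7]
gripper_width: 0.0528
```

Call:
arm_command:
  commands:
    - [[0,0,0.02],[0,0,0],45]
    - [[0,0,0.04],[0,0,0],45]
    - [[0,0,0.04],[0,0,0],45]

```text
time_s: 29.47
tcp_pos: [0.4809, 0.3585, 0.0295]
tool_rot: [180.0, 0.0, 147.6]
ft_force: [-0.4, -0.1, -3.8]
gripper_width: 0.0533
```

Contact is expected near TCP 24 mm, so I'm stepping down.

Call:
arm_command:
  commands:
    - [[0,0,0.04],[0,0,0],45]
    - [[0,0,0.08],[0,0,0],45]
    - [[0,0,0.12],[0,0,0],45]
    - [[0,0,0.14],[0,0,0],45]
    - [[0,0,0.14],[0,0,0],45]

```text
time_s: 29.88
tcp_pos: [0.4807, 0.3583, 0.0257]
tool_rot: [-180.0, -0.0, 147.6]
ft_force: [0.3, -0.4, -2.9]
gripper_width: 0.0535
```

Call:
arm_command:
  commands:
    - [[0,0,0.02],[0,0,0],45]
    - [[0,0,0.04],[0,0,0],45]
    - [[0,0,0.04],[0,0,0],45]

```text
time_s: 30.13
tcp_pos: [0.4808, 0.3584, 0.0248]
tool_rot: [-180.0, -0.0, 147.6]
ft_force: [-0.2, -0.9, -2.4]
gripper_width: 0.053
```

Call:
arm_command:
  commands:
    - [[0,0,0.02],[0,0,0],45]
    - [[0,0,0.03],[0,0,0],45]
    - [[0,0,0.03],[0,0,0],45]

```text
time_s: 30.38
tcp_pos: [0.4807, 0.3584, 0.0241]
tool_rot: [-180.0, -0.0, 147.6]
ft_force: [-0.2, -0.7, -3.6]
gripper_width: 0.0532
```

Call:
arm_command:
  commands:
    - [[0,0,0.02],[0,0,0],45]
    - [[0,0,0.03],[0,0,0],45]
    - [[0,0,0.03],[0,0,0],45]

```text
time_s: 30.63
tcp_pos: [0.4808, 0.3584, 0.0237]
tool_rot: [180.0, 0.0, 147.6]
ft_force: [-2.3, -1.5, 3.7]
gripper_width: 0.0532
```

Call:
arm_command:
  commands:
    - [[0,0,0],[0,0,0],64]
    - [[0,0,0],[0,0,0],70]
    - [[0,0,0],[0,0,0],80]
    - [[0,0,0],[0,0,0],80]
    - [[0,0,0],[0,0,0],80]

```text
time_s: 31.05
tcp_pos: [0.4808, 0.3585, 0.0234]
tool_rot: [180.0, 0.0, 147.6]
ft_force: [0.8, -0.0, 0.1]
gripper_width: 0.0681
```

Call:
arm_command:
  commands:
    - [[0,0,-0.2],[0,0,0],80]
    - [[0,0,-0.6],[0,0,0],80]
    - [[0,0,-1.2],[0,0,0],80]
    - [[0,0,-2],[0,0,0],80]
    - [[0,0,-3],[0,0,0],80]
    - [[0,0,-4.2],[0,0,0],80]
    - [[0,0,-5.4],[0,0,0],80]
    - [[0,0,-6.6],[0,0,0],80]
    - [[0,0,-6.6],[0,0,0],80]

```text
time_s: 31.8
tcp_pos: [0.4826, 0.3598, 0.1954]
tool_rot: [179.5, 0.2, 147.6]
ft_force: [1.6, 0.5, 1.1]
gripper_width: 0.0684
```

Call:
arm_command:
  commands:
    - [[14,0,0],[0,0,0],80]
    - [[14,0,0],[0,0,0],80]
    - [[14,0,0],[0,0,0],80]
    - [[14,0,0],[0,0,0],80]
    - [[6,0,0],[0,0,0],80]
    - [[6,0,0],[0,0,0],80]
    - [[6,0,0],[0,0,0],80]
    - [[6,0,0],[0,0,0],80]

```text
time_s: 32.47
tcp_pos: [0.3548, 0.4385, 0.1888]
tool_rot: [180.0, 0.0, 147.5]
ft_force: [0.0, -0.9, 0.2]
gripper_width: 0.0683
```

```bash
python3 - <<'E'
from h import *
cen=np.array([.484,.2736]); a=np.radians(-32.4); R=np.array([[np.cos(a),-np.sin(a)],[np.sin(a),np.cos(a)]])
print(bot.get_state()["tcp_pos"])
for n in ("top","scene"):
    c=calibration(n); im,d=camera(n); W=cloud(d,c); cv2.imwrite(f"pics/{n}_end.png",cv2.resize(im,(400,300))[...,::-1])
    q=(W[...,:2]-cen)@R*1e3; z=W[...,2]*1e3
    for nm,x,y in (("flange",-48.5,-48.5),("reducer",68.5,68.5),("obA",-48.5,68.5),("obB",68.5,-48.5)):
        m=(abs(q[...,0]-x)<44)&(abs(q[...,1]-y)<44)&(z>8)&(z<80)
        if m.sum(): print(n,nm,m.sum(),"ctr",((np.percentile(q[m],1,axis=0)+np.percentile(q[m],99,axis=0))/2).round(1),"size",(np.percentile(q[m],99,axis=0)-np.percentile(q[m],1,axis=0)).round(1),"ztop",np.percentile(z[m],98).round(1))
    for nm,x,y in (("e45",566.5,-20),("teeR",550.5,-149),("stub",690.2,-26),("slip",461.4,-399)):
        m=(np.hypot(W[...,0]*1e3-x,W[...,1]*1e3-y)<60)&(z>6)&(z<80)&(W[...,0]*1e3>x-60)
        k,L,S,C=cv2.connectedComponentsWithStats(m.astype(np.uint8)); i=1+np.argmax(S[1:,4])
        print(n,nm,np.round(cv2.minAreaRect((W[L==i][:,:2]*1e3).astype(np.float32))[0],1))
E
python3 -c "
import cv2,numpy as np
cv2.imwrite('pics/end.png',np.hstack([cv2.imread('pics/top_end.png'),cv2.imread('pics/scene_end.png')]))"
```

```text
[0.35481069 0.43845588 0.18875516]
top flange 1854 ctr [-48.4 -50.8] size [83.2 80.6] ztop 50.8
top reducer 336 ctr [67.9 64.2] size [30.9 25.5] ztop 56.5
top obA 1087 ctr [-47.2  69.2] size [53.6 75.7] ztop 38.8
top obB 675 ctr [ 68.2 -50.5] size [68.  34.6] ztop 38.4
top e45 [565.7 -19.9]
top teeR [ 550.3 -148.7]
top stub [689.5 -26.2]
top slip [ 461.1 -399.4]
scene flange 1533 ctr [-47.7 -51.2] size [84.  79.8] ztop 51.1
scene reducer 444 ctr [70.4 67. ] size [25.8 31.3] ztop 56.5
scene obA 1079 ctr [-45.7  68.7] size [51.  74.5] ztop 38.8
scene obB 684 ctr [ 70.7 -50.3] size [65.3 36.8] ztop 38.8
scene e45 [566.9 -20.5]
scene teeR [ 550.6 -150. ]
scene stub [690.8 -25.9]
scene slip [ 461.7 -399.8]
```

View pics/end.png

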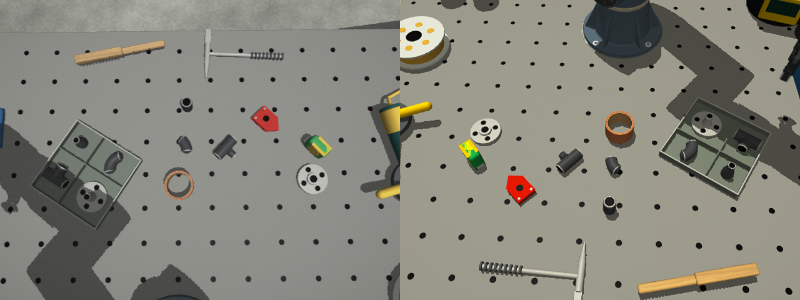

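Both views show all four parts in their compartments with tops at the expected heights above the floor, and the look-alikes where they were. The arm is clear, so I'm handing in.

```bash
python3 -c "
from workcell import bot
print(bot.hand_in())"
```

```text
the job is handed in; nothing more can be done
None
```

The kit is made up and handed in at about 32.6 s on the robot's clock, well under the 122 s limit; `hand_in` gives no verdict.

- **Parts:** The neck flange is in the large square, neck up, and the reducer is in the small square on its large end. The elbow is in the oblong on the tray's +x side and the equal tee in the one on its +y side. Each part was lowered in small steps until the wrist force showed floor contact, about 7 to 17 N, and only then released.
- **Last checks:** The top and scene cameras agreed. All four parts stand within about 5 mm of their compartment centres, except that the tee's origin sits about 10 mm off-centre by design. Part tops read 51, 56.5, 38.4–38.8 and 38.8 mm (flange, reducer, elbow, tee). That is 1–2.5 mm above nominal, about the same excess those cameras gave on the table before any move. The closer wrist camera read nominal height plus the tray floor within about 1 mm for the three parts it checked.
- **Look-alikes:** All four are within about 1.5 mm of their first measured places.
- **Disagreements:** The finger opening read about 2 mm under nominal on every part except the elbow. The wrist camera placed parts up to 3 mm from the fixed cameras, and one wrist rectangle of the placed flange was 4–5 mm off. None of this affected a grasp. I did not view the placed tee from the wrist camera; its flatness rests on the two fixed cameras.

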